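# Bed a bronze bracket flush on the angle plate and hold it for clamping

## Robot

A 6-joint arm with a two-finger parallel gripper is mounted at the origin on a cart in front of the work surface, level with it; the furniture and walls round the work are solid. World frame = base frame: x ahead of the robot, y to its left, z up, the work surface at z = 0. Lengths are in m, angles in rad, forces in N, time in s.
With the tool pointing down it reaches from about 0.35 to 0.775 m from the base axis. Payload 7.3 kg.
Tool frame: the origin (TCP) lies at the very end of the fingers, on their centre line; the grasp point (between the pads) lies 19 mm behind it; z points along the fingers, y is the line along which they close (so a half turn about z gives the same grasp; the last joint's range is limited). The gripper opens to 92 mm and grips with 3 to 60 N. Pads are 19 mm wide; open, the fingers measure 130 mm over their backs; the gripper's body (75 mm by 190 mm) begins 47 mm behind the grasp point.
Start: joints at [1.025, 0.342, 1.524, -0, 1.275, -0.146], TCP at [0.204, 0.484, 0.227] pointing down, gripper open.
Joint ranges: [-2.53, 2.53], [-0.77, 2.02], [0.04, 2.7], [-1, 4.14], [0.28, 2.66], [-3.11, 3.11]. Speed limits (rad/s): [2.57, 2.57, 3.14, 3.14, 3.14, 3.14].

## Interface

Orientations are given as [roll, pitch, yaw] about the fixed x, y, z axes, in that order (R = Rz(yaw) Ry(pitch) Rx(roll)).
In Python, from cell import robot gives the robot as it stands.
- The arm moves only by the tool apply_moves, never from a script. Its argument "motion" is text: rows parted by semicolons, each of 7 numbers parted by spaces: the opening in per cent of the stroke, from 0 (shut) to 100 (fully open), then the shift along the tool's x, y, z in cm, then the turn, a rotation vector about the tool's x, y, z in rad. A call has 1 to 20 rows; each row shifts and turns the commanded pose from where the row before left it, along the tool's axes as they then stand; what a row does not reach is not made up. A row lasts 1/8 s, in which the tool goes at most 62.5 mm and 10.7 degrees, less where a joint would pass 70% of its speed; a pose out of reach is approached as far as the arm can. A call with a gripper value outside its range is refused whole. The fingers move at their own pace and stop on an object; "force" is the grip in N (left out, the last holds). Time passes only in rows, so rows that do not move let the fingers close. It gives the time, the measured TCP pose, the force, the opening and the grip force at its end, in the units of the state.
- robot.observe(): the state, without advancing time (a new reading comes with each control period).
- robot.read_camera(name): name is "scene" or "top"; returns a dict with "img" (400x640x3 uint8, red, green, blue), "fovy" (degrees; the focal length in pixels is half the picture's height over the tangent of half this angle, whatever the lens; pixels are square), "cx", "cy" (the principal point, pixels), "R" (3x3) and "t" (3): a world point X has camera coordinates R X + t. Camera axes: x right, y down, z forward; pixel columns grow to the right and rows downward; lengths in m; the calibration is good to about 2 mm. A picture is of the moment at which its call begins. There is no depth.
- robot.hand_in(): hands the job in; it is judged then, once.
Trained networks look in a picture, given as the dict that the camera call returned (one of the last four; its "shot" number tells which), for a name from the list of things; names that differ only in an ending like _2 or _b are one class to them, and where a whole thing is asked for, a point or a joint stands for the part that bears it (a point fixed in the world has none). Each returns a list of dicts, best first, with "score" (0 to 1); they miss things now and then, are a little off and sometimes report something else, mostly with a low value. They report only what shows in the picture. A call takes as long as a camera call. They do not tell look-alikes from the thing itself.
- robot.search_frame(target, picture): "centre" ([x, y, z] in m, in world coordinates, good to about 4 mm: the middle of the surface that is visible of it).
- robot.trace(target, picture): "pixels" (400x640 bool, what is visible of it).
The state is a dict: "time": time; "qpos": joint angles; "qvel": joint speeds; "joint_efforts": joint torques, N m; "tool_pos": TCP position; "tool_rot": TCP orientation; "contact_force": force on the tool from outside, world axes, zero at the start; "torque": the same for the moment, N m; "opening": finger opening in m; "grip_force": force on a finger pad.
Only numpy, scipy, OpenCV 4.12 (cv2) and the standard library are available. Lean on these libraries where they do the work, as an engineer would, in place of code of your own. Each camera call takes 0.05 s, during which the arm holds its last target. There are 200 camera calls.

## Task

The bronze T-bracket is to be drilled on the tilted angle plate. Pick it up by its rib and bed it on the sloping table: foot flat on the steel, one short edge square against the ledge at the table's low end, one long edge against the upright dowel pin. Finish still gripping the rib and pressing the bracket firmly, but not hard, down onto the slope, so that a clamp can be put on; do not force the table to another tilt or disturb the clamp, file, hammer and pen lying about.

Things in the scene. Friction and masses are not known exactly. Their poses are not given: they have to be found in the camera images.
- bracket: Bronze T-bracket, 0.34 to 0.46 kg: flat foot 80 (x) x 56 (y) x 7 mm; on its middle a rib along x, 10 mm thick (y), to 43 mm above the underside, full height over the middle 44 mm (ends slope down to the foot). Grip the rib across its 10 mm. Origin: centre of the underside; z out of the foot along the rib. Starts flat on the bench. Symmetric: either short edge may go to the ledge.
- angle_base: Dark green base of the angle plate, bolted down: 156 (x) x 124 (y) x 12 mm; black knobs at its sides reach 86 mm from the middle, 62 mm high. Origin: centre of the underside; x points from the table's low, hinged end to its raised end. Hinge pin along y at x = -64 mm, 26 mm up. It carries the table, ledge and dowel: force on it includes theirs.
- seat (a point): Point on the table's face where the origin of the bedded bracket lies, rib running up the slope. x up the slope, y level along the ledge, z square out of the face. The steel table is flat, free from x = -40 to +80, y = -60 to +60 mm, and locked at 15 to 32 degrees, rising towards x; the stiff lock holds against hand pressure. Nothing but ledge and dowel stands above the face.
- tool_clamp: Dark steel toolmaker's clamp lying on the bench, about 96 x 106 x 13 mm, origin at the underside of one jaw. Bystander.
- file: File with a wooden handle, 268 mm long, lying on the bench; origin in the middle of its underside. Bystander.
- hammer: Chasing hammer, 230 mm long, lying on the bench; origin in the middle of its underside. Bystander.
- pen: White and red marker pen, 135 mm long, lying on the bench; origin in the middle of its underside. Bystander.
- ledge (a point): Middle of the top edge of the ledge's seat-facing side: ledge 12 mm thick, 110 mm long, 10 mm above the face (two screw heads on it 2.5 mm more) along the low end of the table; its seat-facing side is at x = -40 mm from the seat. Same axes as the seat.
- dowel (a point): Top centre of the steel dowel pin, 8 mm diameter, standing 10 mm above the face at x = +4, y = -32 mm from the seat (its near side at y = -28 mm). Same axes as the seat.
Not all that is in view belongs to the job. Of the things shaped like the bracket, the bronze one is meant.

How it is judged:
On the way:
1. the bracket is carried in the gripper, clear of the bench and of the angle plate (height (world z) of bracket above 0.03 m and contact force between the fingers and bracket above 1 N and contact force between bracket and angle_base below 0.05 N), for 0.2 s.
At the end, for the whole second after the job is handed in: Bracket bedded: origin within 3 mm of the seat along and across, 2 mm in height, foot within 1.5 deg of flat on the face and 2.5 deg of square to the ledge; still gripped by the rib (grasp point below the rib's top, over 2 N), pressed on with over 7 N (weight alone gives under 5), at rest (x of bracket in the frame of seat between -0.003 and 0.003 m and y of bracket in the frame of seat between -0.003 and 0.003 m and z of bracket in the frame of seat between -0.002 and 0.002 m and angle between the z axis of bracket and the z axis of seat, either way round below 0.026 rad and angle between the x axis of bracket and the x axis of seat, either way round below 0.044 rad and contact force between bracket and angle_base above 7 N and contact force between the fingers and bracket above 2 N and linear speed of bracket below 0.01 m/s and z of the grasp point in the frame of bracket below 0.043 m); the arm keeps its last pose, push and grip.
It fails at once if the bracket is slammed or forced onto the angle plate (over 60 N) (contact force between bracket and angle_base above 60 N).
It fails at once if the table is forced to another tilt (seat shifted over 4 mm) (distance of seat from where it was at the start of the episode above 0.004 m).
It fails at once if the clamp, file, hammer or pen is moved over 2 cm (distance of any of tool_clamp, file, hammer, pen from where it was at the start of the episode above 0.02 m).
It also fails if it takes over 43 s, if anything falls off the work surface, if the arm or the gripper's body presses on something with over 40 N, if the wrist force passes 120 N, or if a joint passes its speed limit or range.

## Working session

There is one attempt and no reset: what is moved stays moved. The work goes in short steps, Python scripts to look and compute and a tool call to move; the robot and the scene stay as the last step left them, time stands still between calls to the robot, and variables do not carry over. Pictures are saved under pics/ and viewed, at most 10 in all, crops included, and the job is handed in when it is done.

Besides the shell and the picture viewer there is one more tool, called after "Request:" as a command line: name --argument value ..., lists and objects as JSON in quotes. apply_moves: Moves the arm, as the interface text tells. Its arguments: {"type":"object","properties":{"motion":{"type":"string"},"force":{"type":"number"}},"required":["motion"]}

```bash
ls; mkdir -p pics; python3 - <<'E'
from cell import robot
import cv2,pickle,numpy as np
P={}
for c in ["scene","top"]:
    p=robot.read_camera(c);P[c]=p
    cv2.imwrite(f"pics/{c}0.png",p["img"][:,:,::-1])
    print(c,p["fovy"],p["cx"],p["cy"],p["R"].round(3).tolist(),np.round(p["t"],3), p.get("shot"), [k for k in p])
    for t in ["bracket","angle_base","seat","ledge","dowel","tool_clamp","file","hammer","pen"]:
        try: print(t,[(np.round(d["centre"],3).tolist(),round(d["score"],2)) for d in robot.search_frame(t,p)])
        except Exception as e: print(t,e)
        
pickle.dump(P,open("p0.pkl","wb"))
print(robot.observe())
E
```

```text
pics
scene 44.79707075252237 320.7042644320724 196.4769457151843 [[0.626, -0.779, -0.007], [-0.422, -0.331, -0.844], [0.656, 0.532, -0.536]] [-0.288  0.301  1.161] 1 ['img', 'fovy', 'cx', 'cy', 'R', 't', 'shot']
bracket [([0.449, -0.132, 0.005], 0.97), ([0.536, 0.265, 0.007], 0.67), ([0.575, 0.087, 0.049], 0.62)]
angle_base [([0.57, 0.074, 0.042], 0.65), ([0.576, 0.085, 0.048], 0.25)]
seat [([0.574, 0.09, 0.049], 0.6)]
ledge [([0.574, 0.086, 0.048], 0.6)]
dowel [([0.574, 0.087, 0.049], 0.8), ([0.45, -0.131, 0.008], 0.29)]
tool_clamp [([0.439, 0.385, 0.013], 0.58)]
file [([0.458, 0.457, 0.017], 0.61)]
hammer [([0.418, -0.341, 0.012], 0.68), ([0.569, 0.076, 0.043], 0.24)]
pen [([0.555, 0.381, 0.011], 0.65), ([0.572, 0.089, 0.05], 0.59)]
top 43.85873638886034 318.1438684884425 198.12601452002292 [[-0.003, -1.0, 0.004], [-0.984, 0.002, -0.177], [0.177, -0.004, -0.984]] [0.052 0.552 1.262] 2 ['img', 'fovy', 'cx', 'cy', 'R', 't', 'shot']
bracket [([0.456, -0.122, 0.001], 0.97), ([0.542, 0.267, 0.006], 0.69)]
angle_base [([0.578, 0.095, 0.051], 0.66)]
seat [([0.581, 0.091, 0.05], 0.61)]
led
[... 238 characters left out ...]
.385, 0.013], 0.64)]
{'time': 1.0, 'qpos': array([ 1.02503132e+00,  3.42028838e-01,  1.52410286e+00,  1.44120960e-05,
        1.27540095e+00, -1.45997001e-01]), 'qvel': array([ 0.00028295,  0.00122952, -0.00160205,  0.00108169, -0.00044997,
        0.00054703]), 'joint_efforts': array([ 2.33081137e-04, -4.31159198e+01, -2.44478667e+01,  7.18117109e-02,
        4.83128533e-02,  6.99065936e-05]), 'tool_pos': array([0.20431588, 0.48363104, 0.22672453]), 'tool_rot': array([ 3.14153127e+00, -4.91072943e-06,  2.74182045e+00]), 'contact_force': array([-0.75305112,  0.12162483,  0.08028979]), 'torque': array([-0.00578337,  0.023873  ,  0.0445581 ]), 'grip_force': 0.0, 'opening': 0.09157106254290445}
```

View pics/scene0.png

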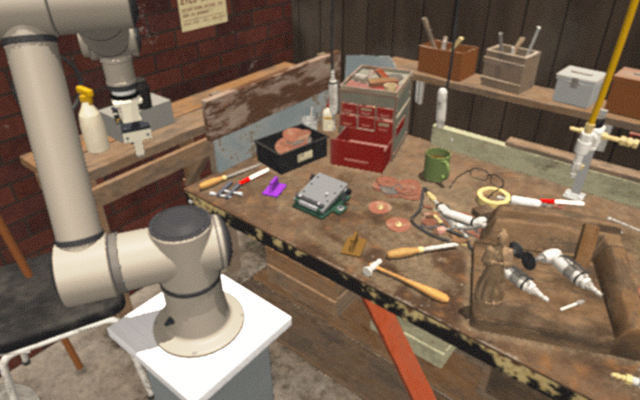

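View pics/top0.png

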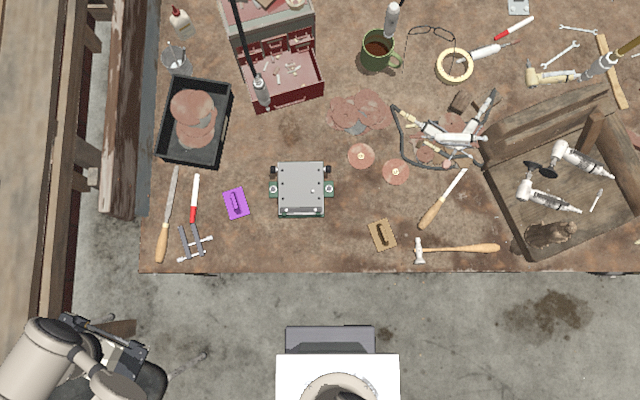

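```bash
python3 - <<'E'
import cv2,pickle,numpy as np
P=pickle.load(open("p0.pkl","rb"))
def px(p,X):
    f=200/np.tan(np.radians(p["fovy"]/2));c=p["R"]@X+p["t"];return np.array([p["cx"]+f*c[0]/c[2],p["cy"]+f*c[1]/c[2]])
ims=[]
for c,h in(("scene",100),("top",75)):
    p=P[c]
    u=px(p,np.array([.58,.09,.04])).astype(int);print(c,u)
    o=u-[h*4//3//2*2//2,h//1-h//2]; 
    x0,y0=u[0]-80,u[1]-60
    im=cv2.resize(p["img"][y0:y0+120,x0:x0+160,::-1],(800,600),interpolation=cv2.INTER_CUBIC)
    print("crop origin",x0,y0,"x5");cv2.imwrite(f"pics/{c}_plate.png",im)
E
```

```text
scene [322 194]
crop origin 242 134 x5
top [303 188]
crop origin 223 128 x5
```

The scene picture shows the bronze bracket at about (353,243) and a purple look-alike at (274,187). In the top picture the bracket is at (383,235), with the angle plate at (301,188) and its ledge at the bottom, near the robot.

View pics/scene_plate.png

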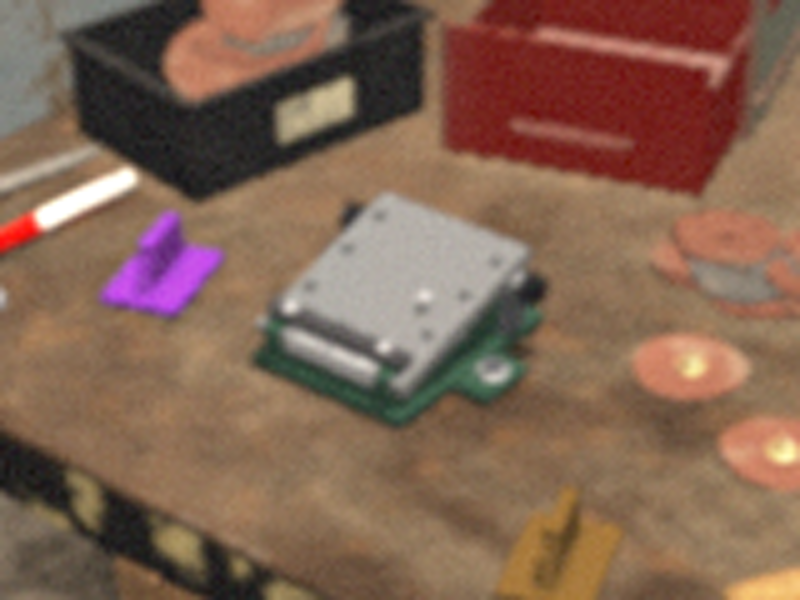

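View pics/top_plate.png

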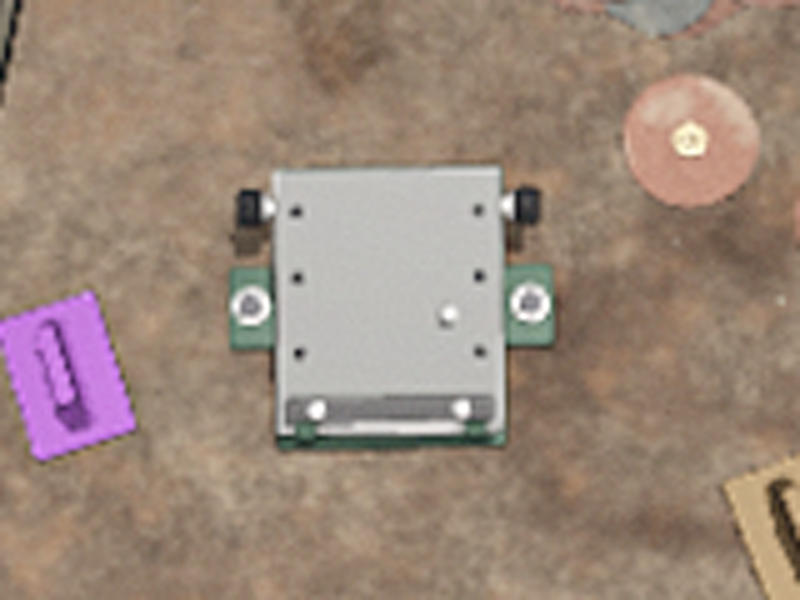

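```bash
python3 - <<'E'
import cv2,pickle,numpy as np
P=pickle.load(open("p0.pkl","rb"))
for c,u in(("top",(383,235)),("scene",(353,243))):
    p=P[c];x0,y0=u[0]-25,u[1]-25
    a=cv2.resize(p["img"][y0:y0+50,x0:x0+50,::-1],(400,400),interpolation=cv2.INTER_CUBIC)
    P[c+"c"]=a;print(c,x0,y0,"x8")
cv2.imwrite("pics/br.png",np.hstack([P["topc"],P["scenec"]]))
E
```

```text
top 358 210 x8
scene 328 218 x8
```

View pics/br.png

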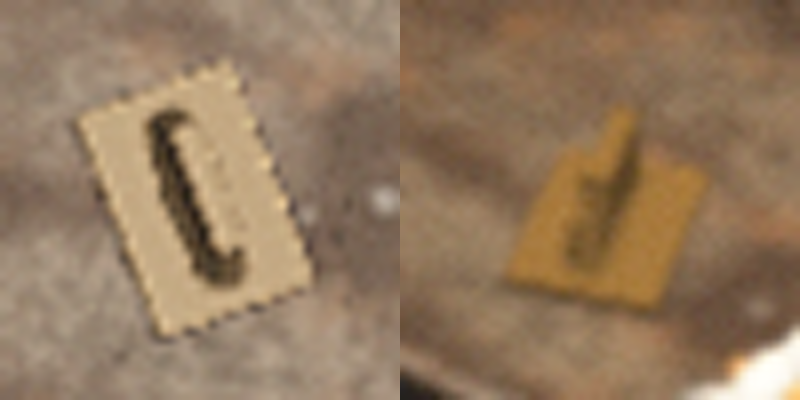

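The plate crops show the table's far corners, the ledge and the dowel clearly: the dowel is at (450,313) in the top crop and (425,295) in the scene crop. The bracket crop shows four clear foot corners. I'll fit both poses from these.

```bash
cat > h.py <<'E'
import numpy as np
from scipy.optimize import least_squares
from scipy.spatial.transform import Rotation as Ro
def px(p,X):
    f=200/np.tan(np.radians(p["fovy"]/2));c=np.atleast_2d(X)@p["R"].T+p["t"]
    return np.c_[p["cx"]+f*c[:,0]/c[:,2],p["cy"]+f*c[:,1]/c[:,2]]
def seatR(yaw,tilt): return Ro.from_euler("ZY",[yaw,-tilt]).as_matrix()
E
python3 - <<'E'
from h import *
import pickle
P=pickle.load(open("p0.pkl","rb"))
np.set_printoptions(precision=4,suppress=True)
T=np.array([[272,170],[502,167],[289,397],[492,394],[287,420],[493,418],[450,313]])/5+[223,128]-.4
S=np.array([[388,193],[530,242],[425,293],[283,303],[410,355]])/5+[242,134]-.4
def m(v):
    w,xe=v[5],v[6]
    t=np.array([[xe,w,0],[xe,-w,0],[-.04,.055,.01],[-.04,-.055,.01],[-.052,.055,.01],[-.052,-.055,.01],[.004,-.032,.01]])
    s=np.array([[xe,w,0],[xe,-w,0],[.004,-.032,.01],[-.04,.055,.01],[-.04,-.055,.01]])
    R=seatR(v[3],v[4]); return px(P["top"],t@R.T+v[:3])-T, px(P["scene"],s@R.T+v[:3])-S
def r(v):
    a,b=m(v); return np.r_[a.ravel(),b.ravel(),(v[5]-.06)/.001,(v[6]-.08)/.001]
o=least_squares(r,[.58,.09,.045,0,.4,.06,.08],loss="soft_l1")
v=o.x;print("seat",v[:3],"yaw,tilt deg",np.degrees(v[3:5]),v[5:]);print(m(v)[0],m(v)[1]);J=o.jac;c=np.linalg.inv(J.T@J);print(np.sqrt(np.diag(c))*.5)
B=np.array([[80,120],[232,62],[313,285],[165,338]])/8+[358,210]-.4
Bs=np.array([[710,170],[658,308],[505,280]])/8+[328-50,218]-.4
q=np.array([[.04,.028,.007],[.04,-.028,.007],[-.04,-.028,.007],[-.04,.028,.007]])
def mb(u):
    X=q@Ro.from_euler("z",u[2]).as_matrix().T+[u[0],u[1],0]
    return px(P["top"],X)-B, px(P["scene"],X[[1,2,3]])-Bs
o=least_squares(lambda u:np.vstack(mb(u)).ravel(),[.455,-.125,.3])
print("bracket",o.x,np.degrees(o.x[2]),mb(o.x)[0],mb(o.x)[1])
np.save("est.npy",np.r_[v,o.x])
E
```

```text
seat [0.5705 0.0968 0.0471] yaw,tilt deg [ 0.4845 17.9975] [0.0599 0.0799]
[[ 0.2377 -0.2258]
 [-0.1419 -0.088 ]
 [-0.638   0.0625]
 [ 0.446   0.2187]
 [-0.1462 -0.0489]
 [ 0.2858 -0.0943]
 [-0.0536 -0.0381]] [[-0.4667 -0.8531]
 [ 0.1788  0.4788]
 [ 0.0787  0.9323]
 [-0.8135 -0.7746]
 [ 0.6978  0.3028]]
[0.0006 0.0005 0.0013 0.0063 0.0224 0.0004 0.0005]
bracket [ 0.4592 -0.1222  0.3544] 20.306417904668837 [[-0.4492 -0.2315]
 [-0.201  -0.1626]
 [ 0.7869 -0.3217]
 [-0.1212  0.3816]] [[ 0.2589  0.6737]
 [-0.166   0.0917]
 [-0.3069 -0.3268]]
```

Request:
apply_moves --motion "50 -3.36 -3.28 0.69 0 0 0;50 -3.36 -3.28 0.69 0 0 0;50 -3.36 -3.28 0.69 0 0 0;50 -3.36 -3.28 0.69 0 0 0;50 -3.36 -3.28 0.69 0 0 0;50 -3.36 -3.28 0.69 0 0 0;50 -3.36 -3.28 0.69 0 0 0;50 -3.36 -3.28 0.69 0 0 0;50 -3.36 -3.28 0.69 0 0 0;50 -3.36 -3.28 0.69 0 0 0;50 -3.36 -3.28 0.69 0 0 0;50 -3.36 -3.28 0.69 0 0 0;50 -3.36 -3.28 0.69 0 0 0;50 -3.36 -3.28 0.69 0 0 0;50 0 0 0 0 0 -0.1257;50 0 0 0 0 0 -0.1257;50 0 0 0 0 0 -0.1257;50 0 0 0 0 0 -0.1257;50 0 0 0 0 0 -0.1257;50 0 0 0 0 0 -0.1257" --force 25

```text
time: 3.5
tool_pos: [0.459, -0.1225, 0.1302]
tool_rot: [-3.141, 0.0, -2.783]
contact_force: [-0.6, 0.6, 0.3]
opening: 0.0456
grip_force: 0.0
```

Request:
apply_moves --motion "50 0 0 3 0 0 0;50 0 0 3 0 0 0;50 0 0 3 0 0 0;50 0 0 1.5 0 0 0;50 0 0 1 0 0 0;50 0 0 0.4 0 0 0;50 0 0 0 0 0 0;10 0 0 0 0 0 0;0 0 0 0 0 0 0;0 0 0 0 0 0 0;0 0 0 0 0 0 0;0 0 0 0 0 0 0;0 0 0 0 0 0 0;0 0 0 0 0 0 0" --force 40

```text
time: 5.25
tool_pos: [0.4591, -0.1225, 0.0113]
tool_rot: [-3.141, 0.0, -2.787]
contact_force: [-0.1, -0.3, 2.4]
opening: 0.0095
grip_force: 40.0
```

```bash
cat >> h.py <<'E'
def goal(dx,dy,h,e=None):
    e=np.load("est.npy") if e is None else e
    R=seatR(e[3],e[4]); return e[:3]+R@[dx,dy,h+.0113], R@np.diag([-1,1,-1.])
E
python3 - <<'E'
from h import *
np.set_printoptions(precision=4,suppress=True)
p0=np.array([.4591,-.1225,.1713]);R0=Ro.from_euler("xyz",[-3.141,0,-2.787])
p,Rg=goal(.010,.003,.04);Rg=Ro.from_matrix(Rg)
print(p,Rg.as_euler("xyz"))
print("rot in tool axes",(R0.inv()*Rg).as_rotvec(),"shift in R0 axes cm",R0.inv().apply(p-p0)*100,"in goal axes",Rg.inv().apply(p-p0)*100)
E
```

```text
[0.5641 0.0998 0.099 ] [-3.1416  0.3141 -3.1331]
rot in tool axes [ 0.0538 -0.3109  0.3434] shift in R0 axes cm [-17.5657  17.2045   7.2197] in goal axes [-7.9316 22.1396 10.1786]
```

Request:
apply_moves --motion "0 0 0 -1 0 0 0;0 0 0 -3 0 0 0;0 0 0 -4 0 0 0;0 0 0 -4 0 0 0;0 0 0 -3 0 0 0;0 0 0 -1 0 0 0;0 0 0 0 0 0 0"

```text
time: 6.12
tool_pos: [0.4586, -0.1223, 0.1709]
tool_rot: [3.141, -0.0, -2.787]
contact_force: [-0.4, -0.4, -3.4]
opening: 0.0098
grip_force: 40.0
```

Request:
apply_moves --motion "0 0 0 0 0.0108 -0.0622 0.0687;0 0 0 0 0.0108 -0.0622 0.0687;0 0 0 0 0.0108 -0.0622 0.0687;0 0 0 0 0.0108 -0.0622 0.0687;0 0 0 0 0.0108 -0.0622 0.0687;0 -1.32 3.69 0 0 0 0;0 -1.32 3.69 0 0 0 0;0 -1.32 3.69 0 0 0 0;0 -1.32 3.69 0 0 0 0;0 -1.32 3.69 0 0 0 0;0 -1.32 3.69 0 0 0 0;0 0 0 2.5 0 0 0;0 0 0 2.5 0 0 0;0 0 0 2.5 0 0 0;0 0 0 1.6 0 0 0;0 0 0 1 0 0 0;0 0 0 0 0 0 0;0 0 0 0 0 0 0"

```text
time: 8.38
tool_pos: [0.5639, 0.0998, 0.1003]
tool_rot: [3.141, 0.315, -3.134]
contact_force: [0.1, 0.0, -3.2]
opening: 0.0102
grip_force: 40.0
```

```bash
python3 - <<'E'
from cell import robot
from h import *
import cv2,pickle
np.set_printoptions(precision=4,suppress=True)
s=robot.observe();print(s["time"],s["tool_pos"],s["tool_rot"],s["contact_force"],s["torque"])
Rt=Ro.from_euler("xyz",s["tool_rot"]).as_matrix();e=np.load("est.npy")
print("seat-frame TCP",seatR(e[3],e[4]).T@(s["tool_pos"]-e[:3]))
ims=[];P={}
w=np.array([.571,.097,.07])
for c in["scene","top"]:
    p=robot.read_camera(c);P[c]=p
    x0,y0=(px(p,w)[0]-40).astype(int);print(c,x0,y0)
    ims.append(cv2.resize(p["img"][y0:y0+80,x0:x0+80,::-1],(400,400),interpolation=cv2.INTER_CUBIC))
cv2.imwrite("pics/hover.png",np.hstack(ims));pickle.dump(P,open("p1.pkl","wb"))
E
```

```text
8.375 [0.5639 0.0998 0.1003] [ 3.141   0.3151 -3.1337] [ 0.1489  0.016  -3.2396] [0.0332 0.406  0.0029]
seat-frame TCP [0.0102 0.0031 0.0526]
scene 278 146
top 260 149
```

View pics/hover.png

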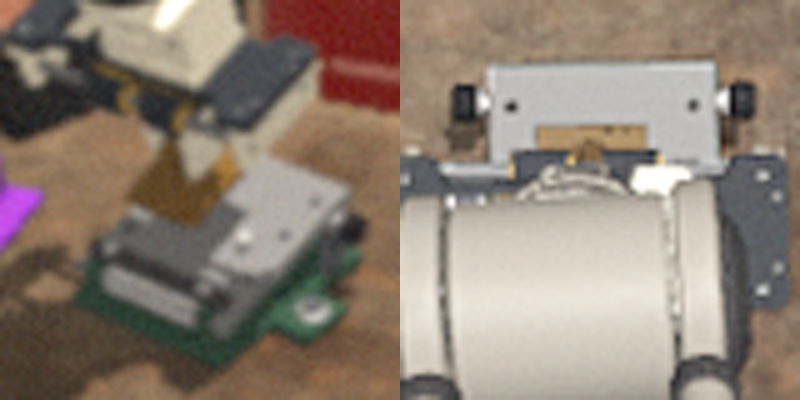

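The bracket hovers parallel over the table, clear of the dowel and ledge, so I'll descend.

Request:
apply_moves --motion "0 0 0 1.2 0 0 0;0 0 0 1.2 0 0 0;0 0 0 0.6 0 0 0;0 0 0 0.4 0 0 0;0 0 0 0.2 0 0 0;0 0 0 0 0 0 0;0 0 0 0 0 0 0"

```text
time: 9.35
tool_pos: [0.5749, 0.1, 0.0657]
tool_rot: [3.141, 0.315, -3.134]
contact_force: [-0.0, 0.4, -3.7]
opening: 0.0099
grip_force: 40.0
```

Request:
apply_moves --motion "0 0 0 0.1 0 0 0;0 0 0 0.1 0 0 0;0 0 0 0 0 0 0"

```text
time: 9.72
tool_pos: [0.5754, 0.0999, 0.0634]
tool_rot: [3.141, 0.314, -3.134]
contact_force: [-0.2, -0.4, -4.8]
opening: 0.0094
grip_force: 40.0
```

Request:
apply_moves --motion "0 0 0 0.1 0 0 0;0 0 0 0.1 0 0 0;0 0 0 0 0 0 0"

```text
time: 10.1
tool_pos: [0.5761, 0.1, 0.0623]
tool_rot: [3.141, 0.315, -3.133]
contact_force: [-3.7, 0.1, 3.7]
opening: 0.0097
grip_force: 40.0
```

Request:
apply_moves --motion "0 0 0 0.1 0 0 0;0 0 0 0 0 0 0"

```text
time: 10.35
tool_pos: [0.5769, 0.1, 0.0618]
tool_rot: [3.141, 0.316, -3.134]
contact_force: [-3.8, -1.3, 6.8]
opening: 0.0099
grip_force: 40.0
```

```bash
python3 - <<'E'
from cell import robot
from h import *
np.set_printoptions(precision=4,suppress=True)
for i in range(4):
    s=robot.observe();e=np.load("est.npy");R=seatR(e[3],e[4])
    F=s["contact_force"]-[0,0,-3.5];M=s["torque"]-[.033,.406,.003]
    print(s["tool_pos"],s["tool_rot"],"F seat",R.T@F,"M seat",R.T@M,"TCP seat",R.T@(s["tool_pos"]-e[:3]))
    robot.read_camera("top")
E
```

```text
[0.5769 0.1    0.0618] [ 3.1411  0.316  -3.1335] F seat [-0.3839 -1.2243 10.9948] M seat [-0.1386  0.4908  0.0927] TCP seat [0.0106 0.0031 0.012 ]
[0.5769 0.1    0.0618] [ 3.1411  0.316  -3.1335] F seat [-0.1818 -0.7883 11.0887] M seat [-0.1132  0.4247 -0.0085] TCP seat [0.0106 0.0031 0.012 ]
[0.5769 0.1    0.0618] [ 3.1411  0.3161 -3.1336] F seat [ 0.1374 -0.048  11.0671] M seat [-0.0566  0.4409  0.0092] TCP seat [0.0106 0.0031 0.012 ]
[0.5769 0.1    0.0618] [ 3.1411  0.3161 -3.1336] F seat [-0.6408 -0.2171 11.5827] M seat [-0.0705  0.4147 -0.0034] TCP seat [0.0107 0.0031 0.012 ]
```

Request:
apply_moves --motion "0 0 0 0 0 0.01 0;0 0 0 0.05 0 0.01 0;0 0 0 0 0 0 0"

```text
time: 10.92
tool_pos: [0.5772, 0.1, 0.0611]
tool_rot: [3.141, 0.296, -3.134]
contact_force: [-2.6, -0.8, 7.1]
opening: 0.0101
grip_force: 40.0
```

```bash
cat > r.py <<'E'
from cell import robot
from h import *
np.set_printoptions(precision=4,suppress=True)
e=np.load("est.npy");R=seatR(e[3],e[4]);L=[]
for i in range(4):
    s=robot.observe();L.append(np.r_[R.T@(s["contact_force"]-[0,0,-3.5]),R.T@(s["torque"]-[.033,.406,.003]),R.T@(s["tool_pos"]-e[:3]),s["tool_rot"]]);robot.read_camera("top")
L=np.mean(L,0);print(s["time"],"F",L[:3],"M",L[3:6],"TCP seat",L[6:9],"rot",L[9:],s["opening"])
E
python3 r.py
```

```text
11.075 F [ 0.9937 -0.6631 11.0095] M [-0.0996  0.2832 -0.0313] TCP seat [0.0108 0.0031 0.0112] rot [ 3.1411  0.2959 -3.1336] 0.010209262657858592
```

Request:
apply_moves --motion "0 0 0 0.03 0 0.01 0;0 0 0 0.05 0 0.01 0;0 0 0 0 0 0 0"

```text
time: 11.5
tool_pos: [0.5771, 0.1, 0.0609]
tool_rot: [3.141, 0.276, -3.133]
contact_force: [-7.8, -1.9, 13.6]
opening: 0.0097
grip_force: 40.0
```

```bash
python3 r.py
```

```text
11.65 F [-2.4925 -1.0693 18.054 ] M [-0.1843  0.0826  0.0114] TCP seat [0.0106 0.0031 0.011 ] rot [ 3.1412  0.276  -3.1334] 0.009527436797165731
```

Request:
apply_moves --motion "0 0 0 -0.06 0 0 0;0 0.2 0 0 0 0 0;0 0.2 0 0 0 0 0;0 0.2 0 0 0 0 0;0 0.1 0 0 0 0 0;0 0 0 0 0 0 0"

```text
time: 12.45
tool_pos: [0.5719, 0.1, 0.0595]
tool_rot: [3.141, 0.279, -3.134]
contact_force: [2.3, 0.3, 6.4]
opening: 0.0098
grip_force: 40.0
```

```bash
python3 r.py
```

```text
12.6 F [4.25   0.4718 9.4917] M [-0.077  -0.8013 -0.0258] TCP seat [0.0052 0.0031 0.0113] rot [ 3.1409  0.2792 -3.1337] 0.009580930571993024
```

Request:
apply_moves --motion "0 0.15 0 0 0 0 0;0 0.15 0 0 0 0 0;0 0 0 0 0 0 0"

```text
time: 13.02
tool_pos: [0.5691, 0.0999, 0.0587]
tool_rot: [3.141, 0.279, -3.134]
contact_force: [0.2, 1.1, 6.8]
opening: 0.0096
grip_force: 40.0
```

Request:
apply_moves --motion "0 0.1 0 0 0 0 0;0 0 0 0 0 0 0"

```text
time: 13.28
tool_pos: [0.5682, 0.0999, 0.0585]
tool_rot: [3.141, 0.279, -3.134]
contact_force: [1.8, -0.2, 7.3]
opening: 0.0097
grip_force: 40.0
```

```bash
python3 r.py
```

```text
13.425 F [ 5.4646 -0.175   9.3311] M [-0.0662 -0.8316  0.0075] TCP seat [0.0014 0.0031 0.0115] rot [ 3.1409  0.2795 -3.1337] 0.009458663643423416
```

Request:
apply_moves --motion "0 0.1 0 0 0 0 0;0 0 0 0 0 0 0"

```text
time: 13.72
tool_pos: [0.5672, 0.0999, 0.0582]
tool_rot: [3.141, 0.28, -3.134]
contact_force: [2.3, -0.7, 7.0]
opening: 0.0094
grip_force: 40.0
```

Request:
apply_moves --motion "0 0.1 0 0 0 0 0;0 0 0 0 0 0 0"

```text
time: 13.98
tool_pos: [0.5663, 0.0999, 0.0579]
tool_rot: [3.141, 0.28, -3.134]
contact_force: [1.5, 0.3, 7.4]
opening: 0.0098
grip_force: 40.0
```

```bash
python3 r.py
```

```text
14.125 F [5.4267 0.127  9.7525] M [-0.072  -0.8423  0.0011] TCP seat [-0.0006  0.0031  0.0116] rot [ 3.1409  0.2796 -3.1337] 0.009707150618481084
```

Still friction only, with no ledge contact yet. I'll continue in small steps.

Request:
apply_moves --motion "0 0.1 0 0 0 0 0;0 0 0 0 0 0 0"

```text
time: 14.42
tool_pos: [0.5661, 0.0999, 0.0579]
tool_rot: [3.141, 0.281, -3.134]
contact_force: [4.5, 1.7, 6.1]
opening: 0.0097
grip_force: 40.0
```

Request:
apply_moves --motion "0 0.1 0 0 0 0 0;0 0 0 0 0 0 0"

```text
time: 14.68
tool_pos: [0.566, 0.0999, 0.058]
tool_rot: [3.141, 0.283, -3.134]
contact_force: [6.7, 0.2, 4.8]
opening: 0.01
grip_force: 40.0
```

```bash
python3 r.py
```

```text
14.825 F [9.0698 0.2786 5.6775] M [-0.0187 -1.449   0.0108] TCP seat [-0.0008  0.0031  0.0117] rot [ 3.1407  0.283  -3.1338] 0.009954537309264355
```

Request:
apply_moves --motion "0 -0.15 0 0 0 0 0;0 0 -0.1 0 0 0 0;0 0 -0.1 0 0 0 0;0 0 0 0 0 0 0"

```text
time: 15.38
tool_pos: [0.5661, 0.0988, 0.0579]
tool_rot: [3.14, 0.28, -3.134]
contact_force: [2.3, 5.6, 6.0]
opening: 0.0099
grip_force: 40.0
```

Request:
apply_moves --motion "0 0 -0.1 0 0 0 0;0 0 0 0 0 0 0"

```text
time: 15.62
tool_pos: [0.5661, 0.0979, 0.0579]
tool_rot: [3.14, 0.28, -3.134]
contact_force: [2.9, 6.5, 6.9]
opening: 0.0099
grip_force: 40.0
```

```bash
python3 r.py
```

```text
15.775 F [6.0837 5.9176 8.6937] M [ 0.9374 -0.9354 -0.0836] TCP seat [-0.0008  0.0011  0.0116] rot [ 3.1397  0.2804 -3.1339] 0.009899537461522915
```

Request:
apply_moves --motion "0 0 -0.1 0 0 0 0;0 0 0 0 0 0 0"

```text
time: 16.08
tool_pos: [0.5661, 0.097, 0.0579]
tool_rot: [3.14, 0.28, -3.134]
contact_force: [2.5, 6.4, 6.4]
opening: 0.0099
grip_force: 40.0
```

Request:
apply_moves --motion "0 0 -0.06 0 0 0 0;0 0 0 0 0 0 0"

```text
time: 16.32
tool_pos: [0.5661, 0.0964, 0.0579]
tool_rot: [3.14, 0.28, -3.134]
contact_force: [2.7, 6.6, 6.5]
opening: 0.0097
grip_force: 40.0
```

```bash
python3 r.py
```

```text
16.475 F [5.9599 6.6438 8.6533] M [ 0.9847 -0.9205 -0.06  ] TCP seat [-0.0008 -0.0004  0.0116] rot [ 3.1397  0.2804 -3.1339] 0.010035073128291628
```

Request:
apply_moves --motion "0 0 -0.06 0 0 0 0;0 0 0 0 0 0 0"

```text
time: 16.77
tool_pos: [0.5662, 0.0957, 0.0579]
tool_rot: [3.14, 0.28, -3.134]
contact_force: [3.7, 6.5, 6.2]
opening: 0.0097
grip_force: 40.0
```

Request:
apply_moves --motion "0 0 -0.06 0 0 0 0;0 0 0 0 0 0 0"

```text
time: 17.02
tool_pos: [0.5661, 0.0952, 0.0579]
tool_rot: [3.14, 0.28, -3.134]
contact_force: [3.4, 7.1, 7.1]
opening: 0.0101
grip_force: 40.0
```

Request:
apply_moves --motion "0 0 -0.06 0 0 0 0;0 0 0 0 0 0 0"

```text
time: 17.27
tool_pos: [0.5661, 0.095, 0.058]
tool_rot: [3.139, 0.28, -3.134]
contact_force: [3.2, 9.4, 7.2]
opening: 0.0094
grip_force: 40.0
```

```bash
python3 r.py
```

```text
17.425 F [6.1729 9.2899 8.2043] M [ 1.483  -0.9259 -0.059 ] TCP seat [-0.0008 -0.0018  0.0117] rot [ 3.1392  0.2805 -3.1339] 0.01013697490703617
```

Request:
apply_moves --motion "0 0 0.03 0.05 0 0.003 0;0 0 0 0 0 0 0;0 0 0 0 0 0 0"

```text
time: 17.85
tool_pos: [0.5661, 0.0951, 0.0579]
tool_rot: [3.14, 0.278, -3.134]
contact_force: [-0.8, 6.8, 11.8]
opening: 0.0101
grip_force: 40.0
```

```bash
python3 r.py; python3 - <<'E'
from cell import robot
from h import *
import cv2
ims=[]
for c in["scene","top"]:
    p=robot.read_camera(c);x0,y0=(px(p,[.571,.097,.06])[0]-40).astype(int);print(c,x0,y0)
    ims.append(cv2.resize(p["img"][y0:y0+80,x0:x0+80,::-1],(400,400),interpolation=cv2.INTER_CUBIC))
cv2.imwrite("pics/bed.png",np.hstack(ims))
E
```

```text
18.0 F [ 4.1925  7.2528 14.1865] M [ 1.0491 -0.8744 -0.0752] TCP seat [-0.0008 -0.0017  0.0116] rot [ 3.1396  0.2776 -3.1337] 0.010092535943757227
scene 278 149
top 260 150
```

View pics/bed.png

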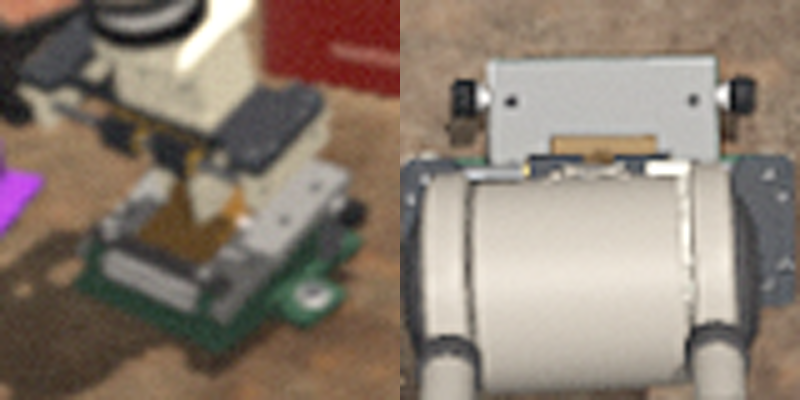

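The bracket sits against the ledge and centred on the table. In the top half, the foot spans columns 552–656 and the table 488–716, with the foot's upper edge about 40 mm from the table's end. It is pressed at about 14 N, so I'm handing in.

```bash
python3 -c "
from cell import robot
print(robot.hand_in())"
```

```text
the job is handed in; nothing more can be done
None
```

The bronze bracket is bedded on the slope against the ledge and dowel, still gripped by its rib and pressed on at about 14 N. I handed the job in at about 18 s; no verdict came back.

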